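# Take the pile off the firing tray and put each thing in its place

## Robot

A 6-joint arm with a two-finger parallel gripper is mounted at the origin on a cart in front of the work surface, level with it; the furniture and walls round the work are solid. World frame = base frame: x ahead of the robot, y to its left, z up, the work surface at z = 0. Lengths are in mm, angles in rad, forces in N, time in s.
With the tool pointing down it reaches from about 400 to 925 mm from the base axis. Payload 12.5 kg.
Tool frame: the origin (TCP) lies midway between the tips of the shut fingers; the grasp point (between the pads) lies 19 mm behind it; z points along the fingers, y is the line along which they close (so a half turn about z gives the same grasp; the last joint's range is limited). The gripper opens to 95 mm and grips with 3 to 60 N. Pads are 20 mm wide; open, the fingers measure 119 mm over their backs; the gripper's body (75 mm by 180 mm) begins 59 mm behind the grasp point.
Start: joints at [-1.415, 0.491, 1.559, -0, 1.092, -0.106], TCP at [161.785, -603.716, 214.661] pointing down, gripper open.
Joint ranges: [-3.1, 3.1], [-0.84, 2.19], [0.05, 2.79], [-1.13, 4.28], [0.06, 2.93], [-2.69, 2.69]. Speed limits (rad/s): [2.22, 2.22, 2.79, 3.14, 3.14, 3.14].

## Interface

Orientations are given as a unit quaternion [w, x, y, z].
In Python, from cell import env, imaging, workorder gives the robot as it stands.
- The arm moves only by the shell command python3 -m handwheel 'ROWS'. ROWS is JSON, a list of rows, each a list of 3 entries, a list of its own where there are three numbers: the finger opening in mm, from 0 to 95.1, then the shift along the tool's x, y, z in mm, then the turn about the tool's z in rad. A call has 1 to 12 rows; each row shifts and turns the commanded pose from where the row before left it, along the tool's axes as they then stand; what a row does not reach is not made up. A row lasts 1/10 s, in which the tool goes at most 50 mm and 8.59 degrees, less where a joint would pass 70% of its speed; a pose out of reach is approached as far as the arm can. A call with a gripper value outside its range is refused whole. The fingers move at their own pace and stop on an object; the grip force is fixed at half the most. Time passes only in rows, so rows that do not move let the fingers close. It gives the time, the measured TCP pose, the force, the opening and the grip force at its end, in the units of the state.
- env.get_state(): the state, without advancing time (a new reading comes with each control period).
- imaging.camera(name): name is "side" or "top" or "wrist"; returns a dict with "frame" (384x512x3 uint8, blue, green, red), "intrinsics" (3x3 intrinsics, pixels), "R" (3x3) and "t" (3): a world point X has camera coordinates R X + t; the wrist camera has in their place "T_tool_cam" (4x4, takes a point from camera to tool coordinates, whose origin is the TCP and whose axes are the flange's). Camera axes: x right, y down, z forward; pixel columns grow to the right and rows downward; lengths in mm; the calibration is good to about 2 mm. A picture is of the moment at which its call begins: read the wrist's pose just before it. There is no depth.
- workorder.sign_off(): hands the job in; it is judged then, once.
The state is a dict: "clock": time; "joint_positions": joint angles; "joint_vel": joint speeds; "joint_efforts": joint torques, N m; "position": TCP position; "tcp_rot": TCP orientation; "wrist_force": force on the tool from outside, world axes, zero at the start; "ft_torque": the same for the moment, N m; "finger_gap": opening from 0.0 (shut) to 1.0 (fully open); "grip_force": force on a finger pad.
Only numpy, scipy, OpenCV 4.12 (cv2) and the standard library are available. Lean on these libraries where they do the work, as an engineer would, in place of code of your own. Each camera call takes 0.05 s, during which the arm holds its last target. There are 200 camera calls.

## Task

Take the pile on the bench apart from the top down, one thing at a time: stand the small dark-lidded jar in the small round stand, lay the pink wax block flat in the middle of the glass slab, lengthways along it, stand the wide white-lidded jar in the large round stand, and last lay the empty firing tray on the middle of the steel cooling grate, lengthways along it. Keep both jars upright and leave the glass dish and the plaster cast where they are.

Things in the scene. Friction and masses are not known exactly. Their poses are not given: they have to be found in the camera images.
- small_jar: small powder jar, top of the pile at the start: near-black lid 26 mm across with dark red centre, over a white body 22 mm across; 26 mm high, the lid being the upper 14 mm and fixed shut. Origin: centre of its underside, z up. Under 60 g, as all the things to be moved but the firing tray (at most 112 g) and the wide jar (at most 84 g).
- wax_block: pink wax block, rigid, 20 mm (its x) by 50 mm (its y, its long axis) by 10 mm high, second from the top of the pile under the small jar, lying flat on the wide jar's lid. Origin: centre of its underside, z up.
- wide_jar: wide low powder jar, third from the top under the wax block: white lid 40 mm across with a pinkish centre, over a body 36 mm across; 36 mm high, the lid being the upper 14 mm and fixed shut, its top flat. Origin: centre of its underside, z up.
- firing_tray: white ceramic honeycomb firing tray at the bottom of the pile: a plain slab 60 mm (its x, its long axis) by 44 mm (its y) by 12 mm thick with small grey cell dots on top, lying on the bench. Origin: centre of its underside, z up. At the start the three things above stand one on another over its middle, undersides 12 mm (wide jar), 48 mm (wax block) and 58 mm (small jar) above the bench.
- small_stand: small round grey jar stand, fixed: disc 42 mm across with a dark floor 3 mm above the bench inside a rim 36 mm across inside and 6 mm high above the bench. Origin: centre of its underside, on the bench.
- large_stand: large round grey jar stand, fixed: disc 64 mm across with a dark floor 3 mm above the bench inside a rim 56 mm across inside and 6 mm high above the bench. Origin: centre of its underside, on the bench.
- glass_slab: flat dark-green glass mixing slab, fixed, 76 mm (its x, its long axis) by 54 mm (its y), 8 mm thick. Origin: centre of its underside, on the bench.
- cooling_grate: steel cooling grate of parallel bars, fixed, 76 mm (its x, its long axis) by 60 mm (its y), its flat top 14 mm above the bench. Origin: centre of its underside, on the bench. Beyond it hangs the fixed bench lamp: a thick tube 0.41 to 0.49 m above the bench, from x = 0.63 m on, for all y below -0.06 m; keep the wrist low near it.
- dish: round glass dish, a bystander to be left alone, 60 mm across and 24 mm high, loose. Origin: centre of its underside.
- plaster_cast: horseshoe-shaped plaster cast of a lower jaw, a bystander to be left alone, 53 by 66 mm and 22 mm high, loose. Origin: centre of its underside.
Not all that is in view belongs to the job. Leave any green or purple look-alike of the wide_jar alone.

How it is judged:
By the outcome, as a careful person would: the job done as asked, in the order asked, and still so for the second after the job is handed in, with the robot touching nothing.
It also fails if it takes over 96 s, if anything falls off the work surface, if the arm or the gripper's body presses on something with over 40 N, if the wrist force passes 120 N, or if a joint passes its speed limit or range.

## Working session

There is one attempt and no reset: what is moved stays moved. The work goes in short steps, Python scripts to look and compute and a shell command to move; the robot and the scene stay as the last step left them, time stands still between calls to the robot, and variables do not carry over. Pictures are saved under pics/ and viewed, at most 14 in all, crops included, and the job is handed in when it is done.

```bash
ls; mkdir -p pics; cat > h.py <<'E'
import numpy as np, cv2
from cell import env, imaging, workorder
from scipy.spatial.transform import Rotation as Ro
def st(): return env.get_state()
def pose():
    s=st(); q=s["tcp_rot"]; T=np.eye(4); T[:3,:3]=Ro.from_quat([q[1],q[2],q[3],q[0]]).as_matrix(); T[:3,3]=s["position"]; return T
def cam(n):
    T=pose(); c=imaging.camera(n)
    if n=="wrist":
        W=T@np.array(c["T_tool_cam"]); R=W[:3,:3].T; c["R"]=R; c["t"]=-R@W[:3,3]
    return c
def save(n,c): np.savez(n,K=c["intrinsics"],R=c["R"],t=c["t"]); cv2.imwrite(n+".png",c["frame"])
def px2w(n,u,v,z):
    d=np.load(n+".npz"); r=d["R"].T@np.linalg.solve(d["K"],[u,v,1]); o=-d["R"].T@d["t"]
    return o+r*(z-o[2])/r[2]
def w2px(n,X):
    d=np.load(n+".npz"); p=d["K"]@(d["R"]@np.array(X,float)+d["t"]); return p[:2]/p[2]
E
python3 - <<'E'
from h import *
s=st(); print(s)
for n in("top","side"):
    c=cam(n); save("pics/"+n+"0",c)
    print(n, -np.array(c["R"]).T@c["t"], c["intrinsics"][0])
E
```

```text
pics
{'clock': 0.0, 'joint_positions': array([-1.41460256e+00,  4.91558370e-01,  1.55944673e+00,  5.78588850e-06,
        1.09169242e+00, -1.05589890e-01]), 'joint_vel': array([ 0.00109424, -0.00224356,  0.00014676, -0.00043614,  0.00078752,
       -0.00051713]), 'joint_efforts': array([ 2.36471365e-03, -6.12644577e+01, -2.58176225e+01,  6.94212341e-02,
        4.83328616e-02, -1.00272009e-04]), 'position': array([ 161.7441893 , -603.45938566,  214.06342193]), 'tcp_rot': array([-5.52321472e-04,  9.91445911e-01,  1.30517050e-01, -1.14104788e-05]), 'wrist_force': array([ 0.20145903,  0.16740728, -0.93374868]), 'ft_torque': array([-0.0020303 ,  0.00310679, -0.00544444]), 'grip_force': 0.0, 'finger_gap': 1.002410909919187}
top [ 358.91838565 -157.34467413  912.55505171] [422.93949123   0.         251.22236985]
side [ 308.86462325 -845.4516557   540.62708725] [438.99772934   0.         258.51749441]
```

View pics/top0.png

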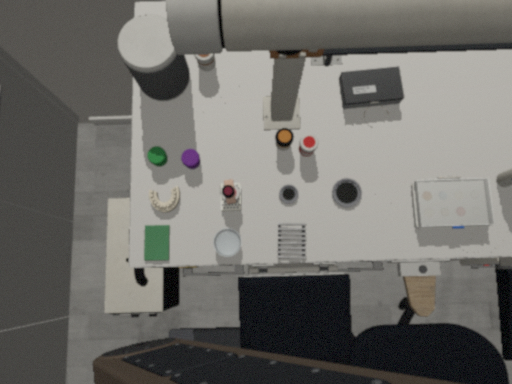

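View pics/side0.png

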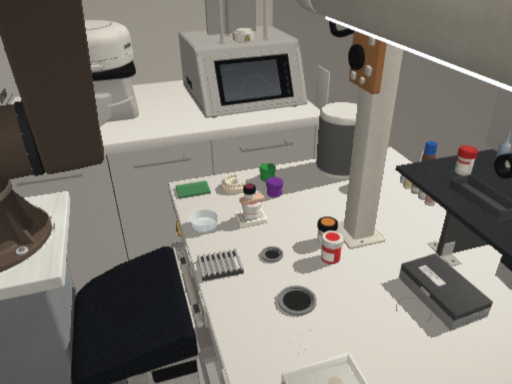

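Top view: the pile is at (230,194), with the dark lid at (229,191). The slab is at (157,243), the grate at (292,242), the small stand at (289,194), the large stand at (347,192), the dish at (227,243) and the cast at (165,198). Possible mistakes for the small jar: black jar with orange lid (285,137), red-lidded jar (309,144), and the green (157,156) and purple (191,158) wide-jar look-alikes. I choose the one on the pile, (229,191), and check it in a close crop.

```bash
python3 - <<'E'
from h import *
im=cv2.imread("pics/top0.png")
a=cv2.resize(im[170:270,140:270],None,fx=6,fy=6,interpolation=cv2.INTER_CUBIC)
cv2.imwrite("pics/c1.png",a)
b=cv2.resize(im[170:270,265:370],None,fx=6,fy=6,interpolation=cv2.INTER_CUBIC)
cv2.imwrite("pics/c2.png",b)
E
```

```text
(no output)
```

View pics/c1.png

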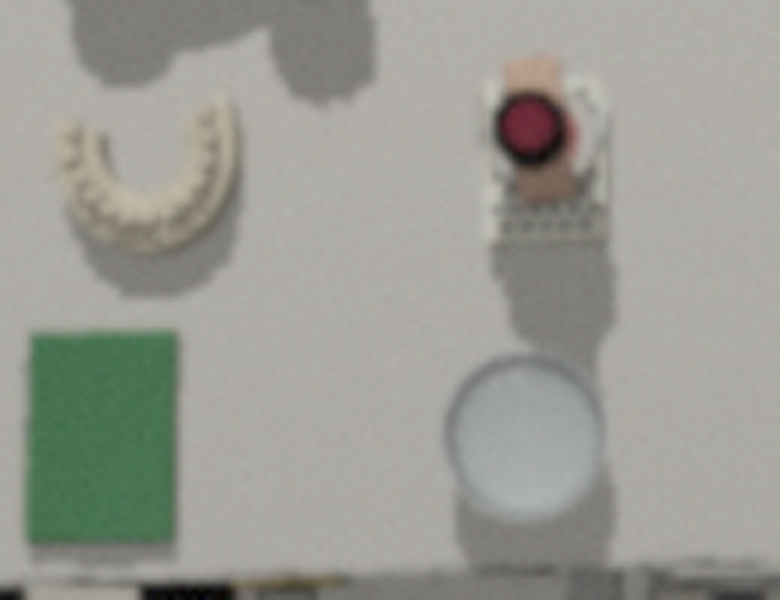

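View pics/c2.png

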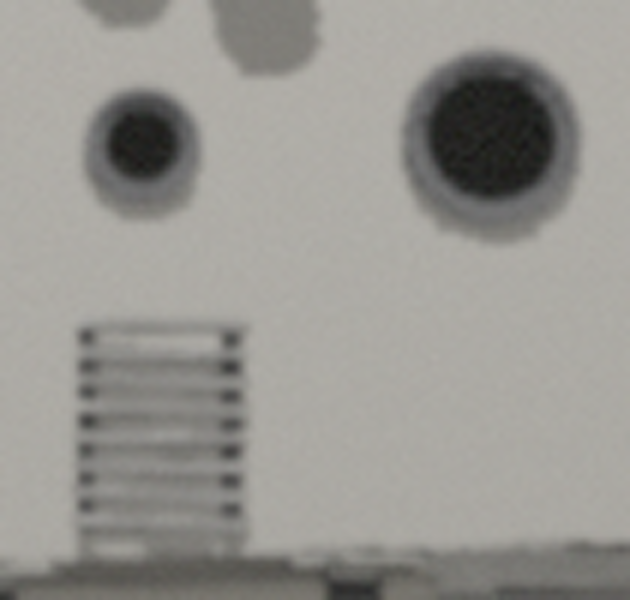

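```bash
python3 - <<'E'
from h import *
f=lambda x,y,ox,z:px2w("pics/top0",(x+.5)/6-.5+ox,(y+.5)/6-.5+170,z)[:2].round(1)
print("small",f(531,128,140,84),"dish",f(524,437,140,24))
for nm,ox,z,P in [("wax",140,58,[(505,60),(562,58),(577,195),(520,200)]),("tray",140,12,[(488,80),(606,78),(604,240),(490,242)]),
 ("slab",140,8,[(31,334),(177,334),(174,542),(27,542)]),("grate",265,14,[(80,325),(244,325),(244,553),(78,553)]),("cast",140,22,[(60,90),(238,90),(238,250),(60,250)])]:
    Q=np.array([f(x,y,ox,z) for x,y in P]); a=(Q[2]+Q[3]-Q[0]-Q[1])/2; b=(Q[1]+Q[2]-Q[0]-Q[3])/2
    print(nm,Q.tolist(),"c",Q.mean(0),"ang",np.degrees(np.arctan2(a[1],a[0])),np.linalg.norm(a),np.linalg.norm(b))
print("ss",f(143,146,265,6),f(142,144,265,3),"ls",f(491,137,265,6),f(491,136,265,3))
print(pose().round(3)); print(imaging.camera("wrist")["T_tool_cam"])
E
```

```text
small [ 524.6 -104.1] dish [426.5 -95.9]
wax [[553.9, -93.8], [554.1, -113.5], [506.0, -117.7], [504.8, -98.2]] c [ 529.7 -105.8] ang -174.94378665894746 48.789855502962936 19.612496016570645
tray [[557.2, -84.1], [556.7, -127.0], [497.2, -125.0], [497.7, -84.0]] c [ 527.2   -105.025] ang 178.9890029476696 59.50926398469407 41.95297963196417
slab [[469.6, 81.9], [468.1, 29.3], [394.1, 29.8], [395.5, 82.0]] c [431.825  55.75 ] ang 179.76787792283145 74.05060769500817 52.42005818386699
grate [[464.0, -204.8], [462.3, -263.0], [382.2, -259.0], [383.8, -201.0]] c [ 423.075 -231.95 ] ang 177.21425533300484 80.2448284938039 58.123424709836215
cast [[555.9, 69.2], [554.0, 5.1], [495.8, 4.9], [497.7, 68.4]] c [525.85  36.9 ] ang -179.50778032665775 58.20214772669475 63.82828526601667
ss [ 529.6 -230.5] [ 530.9 -230.4] ls [ 529.2 -356.7] [ 530.2 -357.4]
[[ 9.66000e-01  2.59000e-01 -0.00000e+00  1.61759e+02]
 [ 2.59000e-01 -9.66000e-01  1.00000e-03 -6.03496e+02]
 [ 0.00000e+00 -1.00000e-03 -1.00000e+00  2.14131e+02]
 [ 0.00000e+00  0.00000e+00  0.00000e+00  1.00000e+00]]
[[ 1.09689991e-04 -9.57526225e-01 -2.88346176e-01  8.01940779e+01]
 [ 9.99999486e-01  3.95686896e-04 -9.33567592e-04  8.68540097e-03]
 [ 1.00801026e-03 -2.88345926e-01  9.57525776e-01 -1.70484177e+02]
 [ 0.00000000e+00  0.00000000e+00  0.00000000e+00  1.00000000e+00]]
```

Close crops: the dark-red-centred near-black lid lies at (531,128) on the pink block, white lid and dotted tray, so the choice is right. Heights and sizes agree to 2–4 mm. I'll move over the pile for a wrist view.

```bash
python3 -m handwheel '[[95,[0,0,0],0.131],[95,[0,0,0],0.131],[95,[27,-36,1.5],0],[95,[27,-36,1.5],0],[95,[27,-36,1.5],0],[95,[27,-36,1.5],0],[95,[27,-36,1.5],0],[95,[27,-36,1.5],0],[95,[27,-36,1.5],0],[95,[27,-36,1.5],0],[95,[27,-36,1.5],0],[95,[27,-36,1.5],0]]'; python3 -m handwheel '[[95,[24,-36,3],0],[95,[24,-36,3],0],[95,[24,-36,3],0],[95,[22,-31,3],0],[95,[0,0,0],0],[95,[0,0,0],0],[95,[0,0,0],0]]'
python3 - <<'E'
from h import *
print(pose().round(3)); c=cam("wrist"); save("pics/w1",c)
E
```

```text
clock: 1.35
position: [432.7, -242.2, 199.6]
tcp_rot: [0.0, 1.0, -0.0, 0.0]
wrist_force: [0.6, 0.1, 0.8]
finger_gap: 1.0
grip_force: 0.0
clock: 2.05
position: [525.4, -105.4, 187.6]
tcp_rot: [0.0, 1.0, -0.0, -0.0]
wrist_force: [-0.7, 0.4, 0.9]
finger_gap: 0.999
grip_force: 0.0
[[ 1.00000e+00 -1.00000e-03 -0.00000e+00  5.25426e+02]
 [-1.00000e-03 -1.00000e+00 -0.00000e+00 -1.05375e+02]
 [-0.00000e+00  0.00000e+00 -1.00000e+00  1.87574e+02]
 [ 0.00000e+00  0.00000e+00  0.00000e+00  1.00000e+00]]
```

View pics/w1.png

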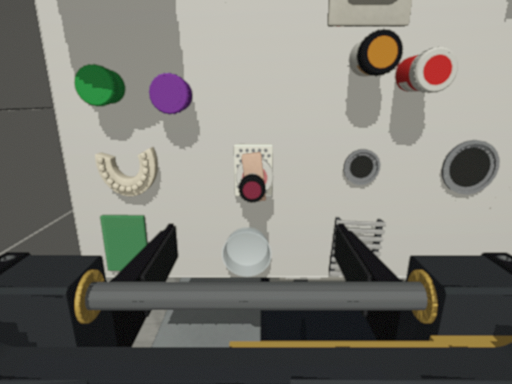

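Wrist view: the small lid is at about (252,188), the wax block extends up to (253,155), and the stands are at (361,167) and (470,168). I'll crop the pile.

```bash
python3 - <<'E'
from h import *
im=cv2.imread("pics/w1.png")
cv2.imwrite("pics/c3.png",cv2.resize(im[135:210,215:295],None,fx=8,fy=8,interpolation=cv2.INTER_CUBIC)[:600])
for p in [(251.5,188,84)]: print(px2w("pics/w1",*p))
for p in [(361,167,6),(470,168,6)]: print(px2w("pics/w1",*p))
E
```

```text
[ 527.43612265 -101.71088653   84.        ]
[ 530.514582   -228.07331488    6.        ]
[ 529.27506152 -355.06596204    6.        ]
```

View pics/c3.png

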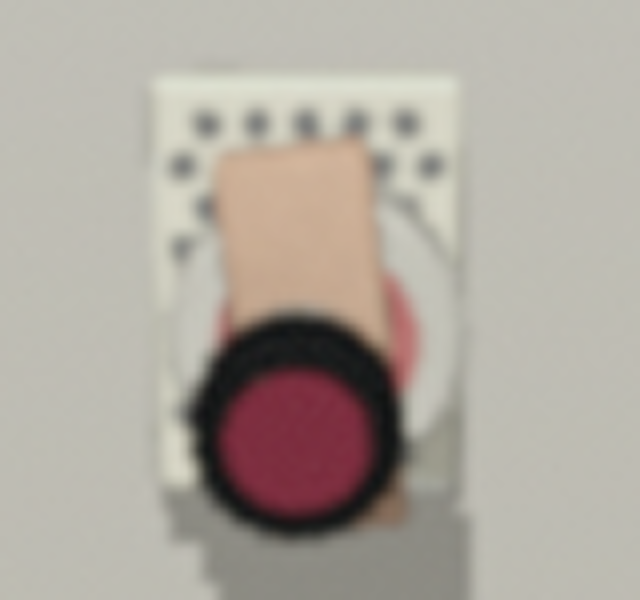

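```bash
python3 - <<'E'
from h import *
f=lambda x,y,z:px2w("pics/w1",(x+.5)/8-.5+215,(y+.5)/8-.5+135,z)[:2].round(1)
print("small",f(297.5,442,84))
print("wax",[f(*p,58).tolist() for p in [(217,157),(370,143),(236,320),(388,320),(403,490)]])
print("wide",[f(*p,48).tolist() for p in [(172,340),(462,340),(420,337),(385,198)]])
print("tray",[f(*p,12).tolist() for p in [(150,80),(462,76),(463,300),(158,440)]])
E
```

```text
small [ 525.7 -101.9]
wax [[554.5, -91.9], [556.2, -110.6], [534.0, -94.0], [534.0, -112.9], [511.7, -115.0]]
wide [[528.9, -85.2], [528.9, -122.8], [529.3, -117.3], [547.5, -112.7]]
tray [[557.5, -80.5], [558.0, -124.2], [525.9, -124.8], [505.0, -80.5]]
```

```bash
python3 - <<'E'
from h import *
T=pose()
for y in(-47.5,0,47.5): print(w2px("pics/w1",(T@[0,y,0,1])[:3]))
im=cv2.imread("pics/w1.png")
cv2.imwrite("pics/c4.png",cv2.resize(im[210:285,140:370],None,fx=3.4,fy=3.4,interpolation=cv2.INTER_CUBIC))
print(np.load("pics/w1.npz")["K"])
E
```

```text
[177.08646825 238.26434938]
[255.65960723 238.34974679]
[334.26041263 238.43517428]
[[308.22057159   0.         255.62482258]
 [  0.         308.22057159 192.56109039]
 [  0.           0.           1.        ]]
```

View pics/c4.png

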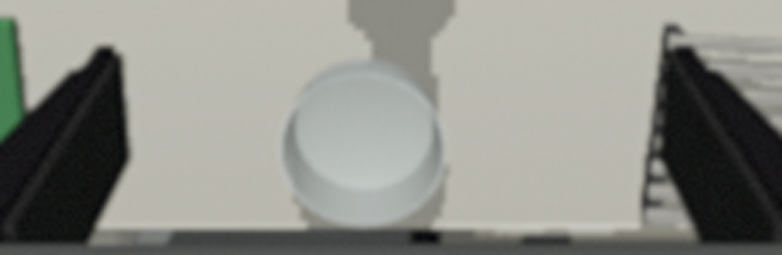

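Fingertip midline is within 1 px of the calibration, so I trust the wrist-camera frame: jar (526,-102), wax (530,-104) at 5.5°, tray (528,-102.5). Now I go down on the small jar's lid.

```bash
python3 -m handwheel '[[60,[0.6,-3.4,20],0],[60,[0,0,25],0],[60,[0,0,25],0],[60,[0,0,20],0],[60,[0,0,15],0],[60,[0,0,10],0],[60,[0,0,7.6],0],[60,[0,0,0],0],[60,[0,0,0],0],[60,[0,0,0],0]]'; python3 -m handwheel '[[45,[0,0,0],0],[40,[0,0,0],0],[35,[0,0,0],0],[31,[0,0,0],0],[31,[0,0,0],0],[31,[0,0,0],0]]'
python3 - <<'E'
from h import *
c=cam("wrist"); save("pics/w2",c)
cv2.imwrite("pics/c5.png",cv2.resize(c["frame"][150:290,170:340],None,fx=4,fy=4,interpolation=cv2.INTER_CUBIC))
E
```

```text
clock: 3.1
position: [526.8, -101.6, 65.7]
tcp_rot: [0.0, 1.0, -0.0, 0.001]
wrist_force: [0.2, 0.6, -0.5]
finger_gap: 0.628
grip_force: 0.0
clock: 3.7
position: [526.5, -101.4, 65.0]
tcp_rot: [0.0, 1.0, -0.0, -0.0]
wrist_force: [-0.5, -0.2, 0.1]
finger_gap: 0.326
grip_force: 0.0
```

View pics/c5.png

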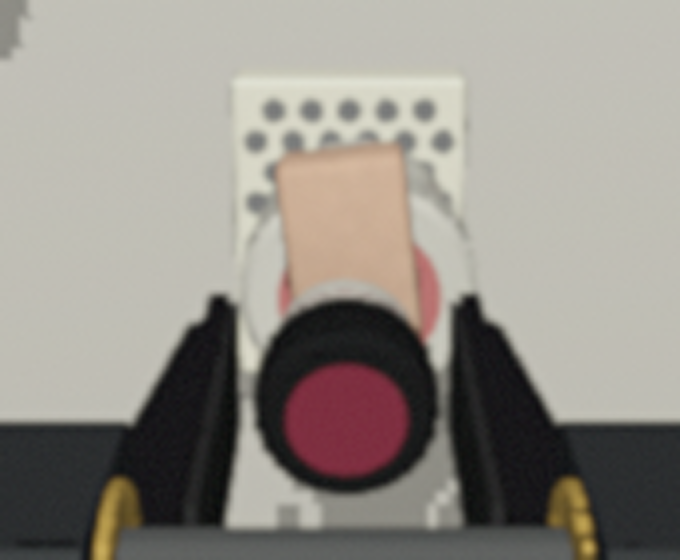

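The jar sits centred between the fingers (lid centre column 347, tips at 235 and 455 in the crop). I'll grip and lift.

```bash
python3 -c "
from h import *
print(px2w('pics/w2',256.4,254.7,84))"; python3 -m handwheel '[[28,[0,0,0],0],[26,[0,0,0],0],[24,[0,0,0],0],[22,[0,0,0],0],[20,[0,0,0],0],[20,[0,0,0],0],[20,[0,0,0],0],[20,[0,0,-3],0],[20,[0,0,-7],0],[20,[0,0,-15],0],[20,[0,0,-20],0],[20,[0,0,0],0]]'
python3 -c "
from h import *
c=cam('wrist'); save('pics/w3',c); s=cam('side'); save('pics/s3',s)
cv2.imwrite('pics/c6.png',np.hstack([cv2.resize(c['frame'][140:290,170:340],(453,400)),cv2.resize(s['frame'][170:260,210:290],(347,400))]))"
```

```text
[ 525.59784272 -102.06001744   84.        ]
clock: 4.95
position: [527.5, -101.7, 112.5]
tcp_rot: [0.001, 1.0, -0.0, 0.002]
wrist_force: [-0.2, -0.7, 0.6]
finger_gap: 0.254
grip_force: 30.0
```

View pics/c6.png

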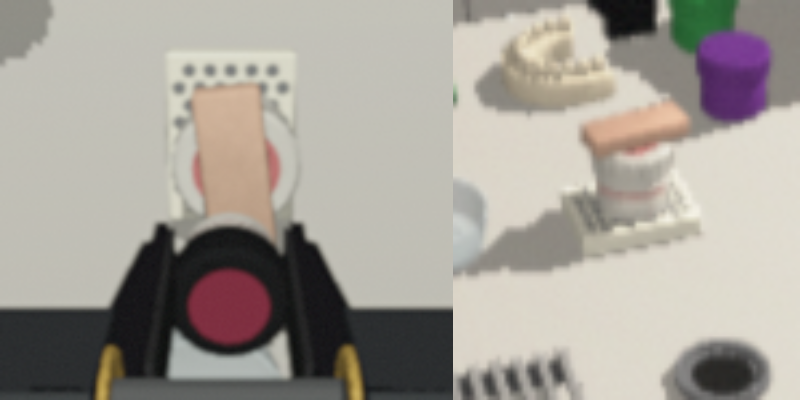

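Side crop: the jar is held and lifted, and the rest of the pile hasn't moved. Now the small stand.

```bash
python3 -m handwheel '[[20,[0.5,20,0],0],[20,[1,32,0],0],[20,[1,32,0],0],[20,[1,28,0],0],[20,[0,14.3,0],0],[20,[0,0,25],0],[20,[0,0,30],0],[20,[0,0,20],0],[20,[0,0,10],0],[20,[0,0,0],0],[20,[0,0,0],0]]'
```

```text
clock: 6.15
position: [530.2, -227.6, 25.5]
tcp_rot: [0.0, 1.0, 0.0, 0.0]
wrist_force: [0.9, -0.1, -0.1]
finger_gap: 0.253
grip_force: 30.0
```

```bash
python3 -m handwheel '[[20,[0.5,0,5],0],[20,[0,0,5],0],[20,[0,0,3],0],[20,[0,0,1],0],[20,[0,0,0.7],0],[20,[0,0,0],0],[20,[0,0,0],0]]'
python3 -c "
from h import *
c=cam('side'); save('pics/s4',c); w=cam('wrist'); save('pics/w4',w)
cv2.imwrite('pics/c7.png',np.hstack([cv2.resize(w['frame'][140:290,170:340],(453,400)),cv2.resize(c['frame'][210:280,240:310],(347,347)).repeat(1,0)[:400] if 0 else cv2.resize(c['frame'][200:280,237:306],(347,400))]))"
```

```text
clock: 6.85
position: [530.5, -227.8, 10.4]
tcp_rot: [0.0, 1.0, -0.0, 0.0]
wrist_force: [0.3, -1.2, -0.9]
finger_gap: 0.252
grip_force: 30.0
```

View pics/c7.png

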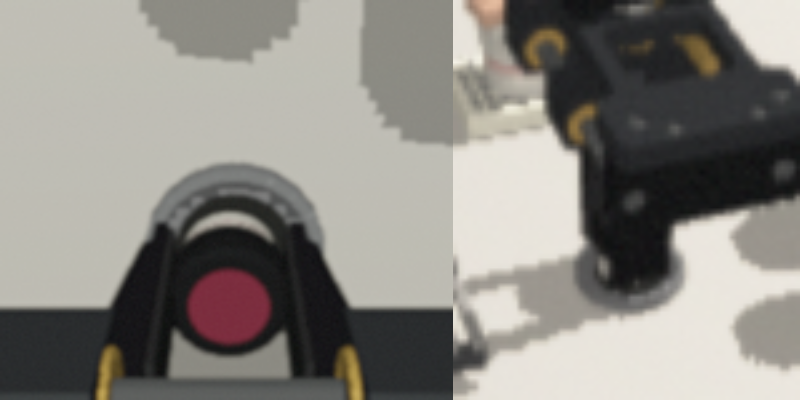

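The jar is about 1.6 mm left (+y) of the stand centre (230 vs 237 in the crop). I'll shift 1.5 mm and feel for the floor.

```bash
python3 -m handwheel '[[20,[0,1.5,0],0],[20,[0,0,0.5],0],[20,[0,0,0],0],[20,[0,0,0],0]]'; python3 -m handwheel '[[20,[0,0,0.5],0],[20,[0,0,0],0],[20,[0,0,0],0]]'
```

```text
clock: 7.35
position: [530.6, -229.5, 10.0]
tcp_rot: [0.0, 1.0, -0.0, 0.0]
wrist_force: [-0.3, -1.3, 3.1]
finger_gap: 0.253
grip_force: 30.0
clock: 7.65
position: [530.7, -229.4, 9.9]
tcp_rot: [0.0, 1.0, -0.0, 0.0]
wrist_force: [-1.4, -1.3, 8.5]
finger_gap: 0.252
grip_force: 30.0
```

```bash
python3 -m handwheel '[[28,[0,0,-0.4],0],[34,[0,0,0],0],[45,[0,0,0],0],[50,[0,0,0],0],[50,[0,0,-10],0],[60,[0,0,-30],0],[60,[0,0,-45],0],[60,[0,0,-45],0],[60,[0,-30,-5],0],[60,[0,-35,-5],0],[60,[0,-35,-5],0],[60,[0,-25.5,0],-0.096]]';python3 -m handwheel '[[60,[0,0,0],0],[60,[0,0,0],0],[60,[0,0,0],0]]'
python3 -c "
from h import *
c=cam('side'); save('pics/s5',c); w=cam('wrist'); save('pics/w5',w);print(pose().round(3))
cv2.imwrite('pics/c8.png',np.hstack([cv2.resize(w['frame'][130:220,215:300],(510,540),interpolation=2),cv2.resize(c['frame'][230:270,250:292],(290,276)).repeat(1,0) if 0 else cv2.resize(c['frame'][230:308,250:292],(290,540))]))"
```

```text
clock: 8.85
position: [530.4, -102.0, 156.2]
tcp_rot: [0.0, 0.999, 0.048, 0.001]
wrist_force: [0.5, -1.4, 0.4]
finger_gap: 0.627
grip_force: 0.0
clock: 9.15
position: [530.6, -104.5, 154.9]
tcp_rot: [0.0, 0.999, 0.047, 0.0]
wrist_force: [-0.1, -0.7, 0.4]
finger_gap: 0.629
grip_force: 0.0
[[ 9.96000e-01  9.40000e-02 -0.00000e+00  5.30492e+02]
 [ 9.40000e-02 -9.96000e-01 -0.00000e+00 -1.04616e+02]
 [-0.00000e+00  0.00000e+00 -1.00000e+00  1.54687e+02]
 [ 0.00000e+00  0.00000e+00  0.00000e+00  1.00000e+00]]
```

View pics/c8.png

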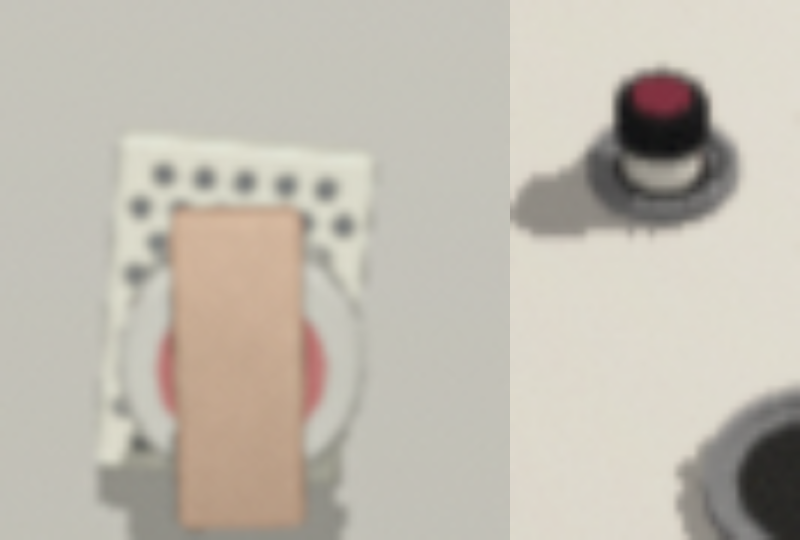

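The small jar stands upright in its stand. The wax is now aligned with the tool; its corners in the crop are (170,209), (303,209), (303,526) and (179,526).

```bash
python3 - <<'E'
from h import *
f=lambda x,y,z:px2w("pics/w5",(x+.5)/6-.5+215,(y+.5)/6-.5+130,z)[:2]
Q=np.array([f(*p,58) for p in [(170,209),(303,209),(303,526),(179,526)]]); print(Q.round(1),Q.mean(0))
a=Q[0]+Q[1]-Q[2]-Q[3]; print(np.degrees(np.arctan2(a[1],a[0])),np.linalg.norm(a)/2)
print("wide",f(242,371,48)); print("tray",f(122,135,12),f(373,153,12),f(97,463,12))
T=pose(); c=Q.mean(0)-T[:2,3]; print("tool",T[:2,:2].T@c)
E
```

```text
[[ 554.9  -91.1]
 [ 556.8 -110.5]
 [ 507.2 -115.6]
 [ 505.4  -96.5]] [ 531.08420929 -103.42435728]
6.097576757475321 49.84067143269711
wide [ 528.25915481 -104.1426653 ]
tray [557.39423924 -80.79639267] [ 558.34127046 -123.67402324] [498.00352901 -80.73777287]
tool [ 0.70165298 -1.13120036]
```

```bash
python3 -m handwheel '[[50,[0.7,-0.6,20],-0.01],[40,[0,0,25],0],[36,[0,0,25],0],[34,[0,0,15],0],[34,[0,0,10],0],[34,[0,0,5],0],[34,[0,0,3],0],[34,[0,0,0],0],[34,[0,0,0],0]]';python3 -m handwheel '[[30,[0,0,1],0],[28,[0,0,0.8],0],[27,[0,0,0],0],[26,[0,0,0],0],[26,[0,0,0],0]]'
python3 -c "
from h import *
w=cam('wrist'); save('pics/w6',w)
cv2.imwrite('pics/c9.png',cv2.resize(w['frame'][150:290,170:340],None,fx=3,fy=3))"
```

```text
clock: 10.15
position: [531.4, -103.2, 52.3]
tcp_rot: [0.0, 0.999, 0.053, 0.0]
wrist_force: [0.1, -0.2, 0.3]
finger_gap: 0.359
grip_force: 0.0
clock: 10.65
position: [531.2, -103.0, 49.9]
tcp_rot: [0.0, 0.999, 0.053, 0.0]
wrist_force: [0.4, -0.7, 0.0]
finger_gap: 0.275
grip_force: 0.0
```

View pics/c9.png

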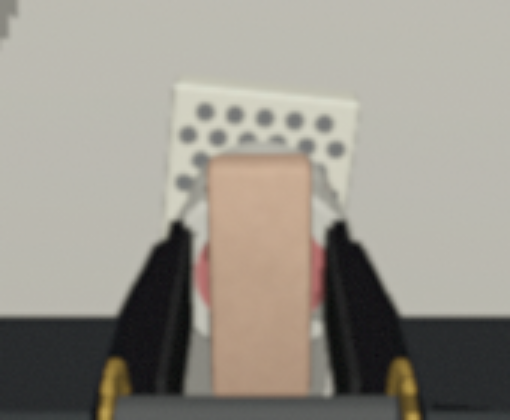

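Fingers (190/327) are centred on the block (208/310). Grip, lift, square up and carry to the slab.

```bash
python3 -m handwheel '[[24,[0,0,0],0],[22,[0,0,0],0],[20,[0,0,0],0],[18,[0,0,0],0],[15,[0,0,0],0],[15,[0,0,0],0],[15,[0,0,0],0],[15,[0,0,-2],0],[15,[0,0,-8],0],[15,[0,0,-20],0],[15,[0,0,-25],0],[15,[0,0,0],0]]'; python3 -m handwheel '[[15,[0,0,-10],0.053],[15,[0,0,0],0.053],[15,[-10,-16,0],0],[15,[-20,-32,0],0],[15,[-20,-32,0],0],[15,[-20,-32,0],0],[15,[-19,-32,0],0],[15,[-10,-16,0],0],[15,[0,0,0],0],[15,[0,0,0],0],[15,[0,0,0],0]]'
python3 - <<'E'
from h import *
T=pose();print(T.round(3)); w=cam("wrist"); save("pics/w7",w); t=cam("top"); save("pics/t7",t)
for n,z in(("pics/w7",8),("pics/top0",8)):
    im=cv2.imread(n+".png"); hsv=cv2.cvtColor(im,cv2.COLOR_BGR2HSV)
    m=cv2.inRange(hsv,(45,80,30),(90,255,255)); 
    k,l,s,c=cv2.connectedComponentsWithStats(m); 
    for i in np.argsort(-s[1:,4])[:2]+1:
        p=np.argwhere(l==i)[:,::-1].astype(np.float32); W=np.array([px2w(n,u,v,z)[:2] for u,v in p])
        print(n,s[i],"min",W.min(0),"max",W.max(0),cv2.minAreaRect(W.astype(np.float32)))
im=cv2.imread("pics/w7.png");hsv=cv2.cvtColor(im,cv2.COLOR_BGR2HSV);m=cv2.inRange(hsv,(3,50,120),(18,150,255))
k,l,s,c=cv2.connectedComponentsWithStats(m);
for i in np.argsort(-s[1:,4])[:2]+1: print(s[i])
E
```

```text
clock: 11.9
position: [532.4, -103.4, 108.0]
tcp_rot: [0.001, 0.999, 0.053, 0.002]
wrist_force: [0.4, -0.8, -0.9]
finger_gap: 0.206
grip_force: 30.0
clock: 13.0
position: [432.8, 56.3, 114.8]
tcp_rot: [0.0, 1.0, -0.0, 0.0]
wrist_force: [0.6, -1.2, -1.1]
finger_gap: 0.21
grip_force: 30.0
[[ 1.00000e+00 -1.00000e-03  0.00000e+00  4.32804e+02]
 [-1.00000e-03 -1.00000e+00 -0.00000e+00  5.63380e+01]
 [ 0.00000e+00  0.00000e+00 -1.00000e+00  1.14812e+02]
 [ 0.00000e+00  0.00000e+00  0.00000e+00  1.00000e+00]]
pics/w7 [ 225  149   57   77 3268] min [396.62834288  32.78110976] max [470.52835174  84.40969565] ((433.5731201171875, 58.58781433105469), (51.443660736083984, 74.10842895507812), 89.6721420288086)
pics/top0 [145 226  24  34 740] min [396.60817149  31.54662597] max [467.41542109  80.50132435] ((432.00732421875, 56.22877502441406), (47.89419937133789, 70.47317504882812), 88.39547729492188)
pics/top0 [148 147  19  19 269] min [602.59553289  37.2050375 ] max [644.3698376   77.47710333] ((623.459228515625, 56.196075439453125), (44.3407096862793, 36.01111602783203), 43.747379302978516)
[ 238  201   36   82 2730]
[486  68  11  25  25]
```

```bash
python3 -m handwheel '[[15,[0.3,-1.3,20],0],[15,[0,0,30],0],[15,[0,0,25],0],[15,[0,0,15],0],[15,[0,0,8],0],[15,[0,0,4],0],[15,[0,0,0],0],[15,[0,0,0],0]]'; python3 -m handwheel '[[15,[0,0,1],0],[15,[0,0,1],0],[15,[0,0,0],0],[15,[0,0,0],0]]'
python3 - <<'E'
from h import *
T=pose();print(T.round(2)[:3,3]); w=cam("wrist"); save("pics/w8",w)
for n,lo,hi,z in(("slab",(45,80,30),(90,255,255),8),("wax",(3,50,100),(18,150,255),19.5)):
    m=cv2.inRange(cv2.cvtColor(w["frame"],cv2.COLOR_BGR2HSV),lo,hi)
    k,l,s,c=cv2.connectedComponentsWithStats(m); i=1+np.argmax(s[1:,4])
    p=np.argwhere(l==i)[:,::-1]; W=np.array([px2w("pics/w8",u,v,z)[:2] for u,v in p]); print(n,s[i],W.min(0),W.max(0))
E
```

```text
clock: 13.9
position: [432.8, 58.2, 13.4]
tcp_rot: [0.0, 1.0, -0.0, 0.0]
wrist_force: [-0.9, -0.6, 0.7]
finger_gap: 0.208
grip_force: 30.0
clock: 14.3
position: [432.5, 58.3, 11.0]
tcp_rot: [0.0, 1.0, -0.0, 0.0]
wrist_force: [0.8, 0.1, -1.0]
finger_gap: 0.206
grip_force: 30.0
[432.49  58.29  11.01]
slab [ 211  174   90   82 4135] [419.59771672  32.23683358] [471.62868069  84.55767431]
wax [ 238  201   36   82 2727] [407.71024753  48.02720931] [459.02360378  68.15319461]
```

Wax centre y is 58.1 against slab 58.4, and the front gap is 12.6 mm (13 ideal). Lowering by feel.

```bash
python3 -m handwheel '[[15,[0,0,0.6],0],[15,[0,0,0.4],0],[15,[0,0,0],0],[15,[0,0,0],0]]'; python3 -m handwheel '[[15,[0,0,0.5],0],[15,[0,0,0],0],[15,[0,0,0],0]]'
```

```text
clock: 14.75
position: [432.5, 58.3, 9.9]
tcp_rot: [0.0, 1.0, -0.0, 0.0]
wrist_force: [-0.8, 0.4, 0.4]
finger_gap: 0.205
grip_force: 30.0
clock: 15.05
position: [432.5, 58.3, 9.9]
tcp_rot: [0.0, 1.0, -0.0, 0.0]
wrist_force: [-1.8, -0.2, 11.1]
finger_gap: 0.206
grip_force: 30.0
```

```bash
python3 -m handwheel '[[22,[0,0,-0.4],0],[26,[0,0,0],0],[32,[0,0,0],0],[40,[0,0,0],0],[45,[0,0,-5],0],[60,[0,0,-25],0],[60,[0,0,-40],0],[60,[0,0,-45],0],[60,[8,15,-10],0],[60,[22,36,0],0],[60,[22,36,0],0],[60,[22,36,0],0]]'; python3 -m handwheel '[[60,[22,38,0],0],[60,[0,0,0],0],[60,[0,0,0],0],[60,[0,0,0],0]]'
python3 - <<'E'
from h import *
T=pose();print(T.round(2)); w=cam("wrist"); save("pics/w9",w); s=cam("side")
save("pics/s9",s); t=cam("top"); save("pics/t9",t)
cv2.imwrite("pics/c10.png",np.hstack([cv2.resize(w["frame"][125:225,190:320],(520,400),interpolation=2),np.vstack([cv2.resize(s["frame"][165:215,160:230],(280,200)),cv2.resize(t["frame"][215:265,130:200],(280,200))])]))
E
```

```text
clock: 16.25
position: [507.1, -66.1, 135.5]
tcp_rot: [0.0, 1.0, 0.0, 0.0]
wrist_force: [0.3, 0.8, 0.2]
finger_gap: 0.632
grip_force: 0.0
clock: 16.65
position: [527.7, -102.0, 134.8]
tcp_rot: [-0.0, 1.0, 0.0, -0.0]
wrist_force: [0.7, 0.2, -0.7]
finger_gap: 0.635
grip_force: 0.0
[[   1.      0.     -0.    527.68]
 [   0.     -1.      0.   -101.96]
 [  -0.     -0.     -1.    134.84]
 [   0.      0.      0.      1.  ]]
```

View pics/c10.png

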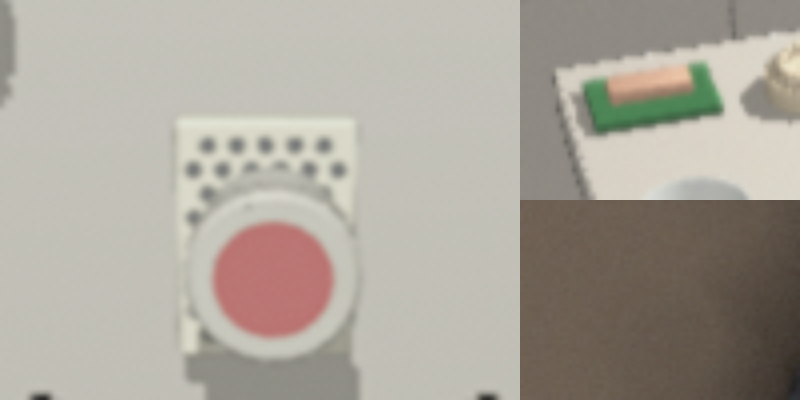

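The wax lies flat in the middle of the slab. Wide jar's pink centre is at (273,279) in the crop; the tray's top corners are at (177,118) and (356,118).

```bash
python3 - <<'E'
from h import *
f=lambda x,y,z:px2w("pics/w9",(x+.5)/4-.5+190,(y+.5)/4-.5+125,z)[:2].round(1)
print("wide",f(273,279,48),f(190,275,48),f(356,275,48))
print("tray",f(177,118,12),f(356,118,12),f(181,352,12))
print(px2w("pics/w1",470,168,6))
im=cv2.imread("pics/w1.png"); g=cv2.cvtColor(im,cv2.COLOR_BGR2GRAY)
for n,u0,v0 in(("small",361,167),("large",470,167)):
    m=(g<60).astype(np.uint8); k,l,s,c=cv2.connectedComponentsWithStats(m); i=l[v0,u0]; print(n,s[i],c[i],px2w("pics/w1",*c[i],3))
E
```

```text
wide [ 528.6 -104.1] [529.5 -85.9] [ 529.6 -122.2]
tray [557.9 -81.2] [ 557.9 -124.1] [498.1 -81. ]
[ 529.27506152 -355.06596204    6.        ]
small [351 156  22  21 366] [361.09289617 166.15300546] [ 530.88562952 -229.12494611    3.        ]
large [ 450  147   40   39 1169] [469.4011976  166.60222412] [ 530.29591141 -356.15366384    3.        ]
```

```bash
python3 -m handwheel '[[60,[1.1,2,20],0],[60,[0,0,30],0],[60,[0,0,25],0],[60,[0,0,20],0],[60,[0,0,10],0],[60,[0,0,5],0],[56,[0,0,2.8],0],[52,[0,0,0],0],[48,[0,0,0],0],[46,[0,0,0],0],[46,[0,0,0],0]]'; python3 - <<'E'
from h import *
w=cam("wrist"); save("pics/w10",w)
g=w["frame"].astype(int); row=lambda r:" ".join(str(x) for x in g[r,200:312:2].max(1))
hsv=cv2.cvtColor(w["frame"],cv2.COLOR_BGR2HSV); m=((hsv[...,1]>70)&(hsv[...,2]>120)&((hsv[...,0]>165)|(hsv[...,0]<6))).astype(np.uint8)
k,l,s,c=cv2.connectedComponentsWithStats(m); i=1+np.argmax(s[1:,4]); print(s[i],c[i],px2w("pics/w10",*c[i],48))
for r in(225,240): print(row(r))
E
```

```text
clock: 17.9
position: [529.7, -104.8, 22.4]
tcp_rot: [0.0, 1.0, -0.0, 0.0]
wrist_force: [-0.5, 0.1, 0.1]
finger_gap: 0.489
grip_force: 0.0
[ 229  239   50   43 1732] [253.85681293 260.76789838] [ 528.77411617 -104.13800376   48.        ]
186 185 184 187 160 47 16 90 145 190 191 130 120 128 149 162 164 166 169 161 166 173 171 176 177 180 180 181 185 184 174 171 169 162 168 165 162 155 155 147 137 145 199 172 184 185 186 169 135 53 18 84 178 186 185 185
21 24 24 23 20 31 31 17 44 132 153 168 190 198 196 191 190 190 190 191 191 186 179 177 176 177 178 178 177 176 177 176 177 186 191 191 191 190 190 191 192 193 169 147 167 186 187 134 26 22 34 27 23 24 25 24
```

```bash
python3 -m handwheel '[[45,[0,-0.9,0],0],[43,[0,0,0],0],[41,[0,0,0],0],[39,[0,0,0],0],[36,[0,0,0],0],[34,[0,0,0],0],[34,[0,0,0],0],[34,[0,0,-3],0],[34,[0,0,-7],0],[34,[0,0,-20],0],[34,[0,0,-25],0],[34,[0,0,0],0]]'; python3 -m handwheel '[[34,[0,15,-10],0],[34,[0.5,35,0],0],[34,[0.5,35,0],0],[34,[0,35,0],0],[34,[0,35,0],0],[34,[0,35,0],0],[34,[0,35,0],0],[34,[0,20,0],0],[34,[0,7,0],0],[34,[0,0,0],0],[34,[0,0,0],0]]'
python3 - <<'E'
from h import *
w=cam("wrist"); save("pics/w11",w); s=cam("side"); save("pics/s11",s)
g=cv2.cvtColor(w["frame"],cv2.COLOR_BGR2GRAY)
m=(g<60).astype(np.uint8)
k,l,s,c=cv2.connectedComponentsWithStats(m)
for i in range(1,k):
    if s[i,4]>150: print(s[i],c[i])
hsv=cv2.cvtColor(w["frame"],cv2.COLOR_BGR2HSV); m=((hsv[...,1]>70)&(hsv[...,2]>120)&((hsv[...,0]>165)|(hsv[...,0]<6))).astype(np.uint8)
k,l,s,c=cv2.connectedComponentsWithStats(m); i=1+np.argmax(s[1:,4]); print(s[i],c[i])
print(w2px("pics/w11",[530.3,-356.5,3]))
E
```

```text
clock: 19.15
position: [530.8, -104.2, 79.9]
tcp_rot: [0.001, 1.0, -0.0, 0.002]
wrist_force: [-0.2, 0.0, -1.0]
finger_gap: 0.397
grip_force: 30.0
clock: 20.25
position: [530.4, -354.6, 86.9]
tcp_rot: [-0.0, 1.0, 0.0, -0.0]
wrist_force: [0.1, 0.1, -1.3]
finger_gap: 0.397
grip_force: 30.0
[  11    1   73   71 2078] [52.8493744  38.44802695]
[ 231  171   53   43 1695] [257.32684366 192.02359882]
[ 83 182  43  39 737] [105.00678426 200.53052917]
[    0   224   512   160 30258] [226.64141715 341.60711217]
[ 271  224  150  117 8088] [355.72898121 294.11782888]
[  0 253  37  33 936] [ 16.69764957 268.33333333]
[475 253  37  34 938] [494.5565032  268.64179104]
[ 231  239   50   43 1735] [255.80172911 260.85417867]
[257.68233412 196.53416624]
```

```bash
python3 -m handwheel '[[34,[0.8,1.6,20],0],[34,[0,0,20],0],[34,[0,0,15],0],[34,[0,0,8],0],[34,[0,0,5],0],[34,[0,0,2],0],[34,[0,0,0],0],[34,[0,0,0],0]]'; python3 -m handwheel '[[34,[0,0,1],0],[34,[0,0,1],0],[34,[0,0,0],0],[34,[0,0,0],0]]';  python3 -m handwheel '[[34,[0,0,0.6],0],[34,[0,0,0],0],[34,[0,0,0],0]]'
```

```text
clock: 21.15
position: [531.5, -357.6, 17.6]
tcp_rot: [0.0, 1.0, -0.0, 0.0]
wrist_force: [0.3, 0.0, -0.9]
finger_gap: 0.394
grip_force: 30.0
clock: 21.55
position: [531.3, -357.5, 15.1]
tcp_rot: [0.0, 1.0, -0.0, 0.0]
wrist_force: [0.1, 0.1, -0.8]
finger_gap: 0.397
grip_force: 30.0
clock: 21.85
position: [531.3, -357.5, 14.4]
tcp_rot: [0.0, 1.0, -0.0, -0.0]
wrist_force: [-0.8, 0.2, -1.8]
finger_gap: 0.397
grip_force: 30.0
```

```bash
python3 -m handwheel '[[34,[-0.3,-0.8,0.6],0],[34,[0,0,0],0],[34,[0,0,0],0]]';  python3 -m handwheel '[[34,[0,0,0.5],0],[34,[0,0,0],0],[34,[0,0,0],0]]';  python3 -m handwheel '[[34,[0,0,0.4],0],[34,[0,0,0],0],[34,[0,0,0],0]]'
```

```text
clock: 22.15
position: [531.0, -356.6, 13.8]
tcp_rot: [0.0, 1.0, -0.0, -0.0]
wrist_force: [-0.4, 0.3, -0.7]
finger_gap: 0.396
grip_force: 30.0
clock: 22.45
position: [531.0, -356.6, 13.3]
tcp_rot: [0.0, 1.0, -0.0, -0.0]
wrist_force: [-0.4, -0.1, -0.5]
finger_gap: 0.397
grip_force: 30.0
clock: 22.75
position: [531.0, -356.7, 13.0]
tcp_rot: [0.0, 1.0, -0.0, 0.0]
wrist_force: [-0.6, 0.1, 0.7]
finger_gap: 0.399
grip_force: 30.0
```

```bash
python3 -m handwheel '[[34,[0,0,0.4],0],[34,[0,0,0],0],[34,[0,0,0],0]]'
```

```text
clock: 23.05
position: [531.0, -356.7, 13.0]
tcp_rot: [0.0, 1.0, -0.0, 0.0]
wrist_force: [-1.7, 0.4, 5.0]
finger_gap: 0.399
grip_force: 30.0
```

```bash
python3 -m handwheel '[[42,[0,0,-0.3],0],[46,[0,0,0],0],[52,[0,0,0],0],[56,[0,0,0],0],[60,[0,0,-8],0],[60,[0,0,-30],0],[60,[0,0,-40],0],[60,[0,0,-40],0],[60,[-15,-17,0],0],[60,[-30,-36,0],0],[60,[-30,-36,0],0],[60,[-30,-36,0],0]]'; python3 -m handwheel '[[60,[0,0,0],0],[60,[0,0,0],0],[60,[0,0,0],0]]'; python3 -c "
from h import *
print(pose().round(3)); save('pics/g1',cam('wrist')); save('pics/s12',cam('side'))"
python3 -m handwheel '[[70,[20,-25,0],0],[70,[28,-35,0],0],[70,[28,-35,0],0],[70,[24,-30,0],0],[70,[4,-3,0],0],[70,[0,0,0],0],[70,[0,0,0],0],[70,[0,0,0],0]]'; python3 -c "
from h import *
print(pose().round(3)); w=cam('wrist'); save('pics/w13',w); t=cam('top')
a=cv2.imread('pics/g1.png')[130:225,195:315]; b=w['frame'][130:225,195:315]; s=cv2.imread('pics/s12.png')[230:325,240:360]
f=lambda x,k:cv2.resize(x,None,fx=k,fy=k,interpolation=2)
cv2.imwrite('pics/c11.png',np.vstack([np.hstack([f(a,3.3),f(b,3.3)]),np.hstack([f(s,2.5),np.zeros((238,492,3),np.uint8)])]) if 0 else np.hstack([f(a,3.3),f(b,3.3)]))
x=cv2.imread('pics/c11.png'); y=np.zeros((238,x.shape[1],3),np.uint8); z=f(s,2.5); y[:z.shape[0],:z.shape[1]]=z[:238]; cv2.imwrite('pics/c11.png',np.vstack([x,y])); print(x.shape)"
```

```text
clock: 24.25
position: [424.7, -230.3, 131.4]
tcp_rot: [0.0, 1.0, -0.0, 0.0]
wrist_force: [-0.3, -0.7, -0.1]
finger_gap: 0.625
grip_force: 0.0
clock: 24.55
position: [426.9, -232.5, 131.4]
tcp_rot: [0.001, 1.0, -0.0, 0.001]
wrist_force: [1.1, -0.6, -0.1]
finger_gap: 0.627
grip_force: 0.0
[[ 1.00000e+00 -0.00000e+00  1.00000e-03  4.26935e+02]
 [-0.00000e+00 -1.00000e+00 -1.00000e-03 -2.32483e+02]
 [ 1.00000e-03  1.00000e-03 -1.00000e+00  1.31367e+02]
 [ 0.00000e+00  0.00000e+00  0.00000e+00  1.00000e+00]]
clock: 25.45
position: [529.5, -104.7, 130.7]
tcp_rot: [0.0, 1.0, -0.001, -0.0]
wrist_force: [-0.5, 0.3, 0.0]
finger_gap: 0.739
grip_force: 0.0
[[ 1.00000e+00 -2.00000e-03 -0.00000e+00  5.29465e+02]
 [-2.00000e-03 -1.00000e+00 -0.00000e+00 -1.04714e+02]
 [-0.00000e+00  0.00000e+00 -1.00000e+00  1.30743e+02]
 [ 0.00000e+00  0.00000e+00  0.00000e+00  1.00000e+00]]
(314, 792, 3)
```

View pics/c11.png

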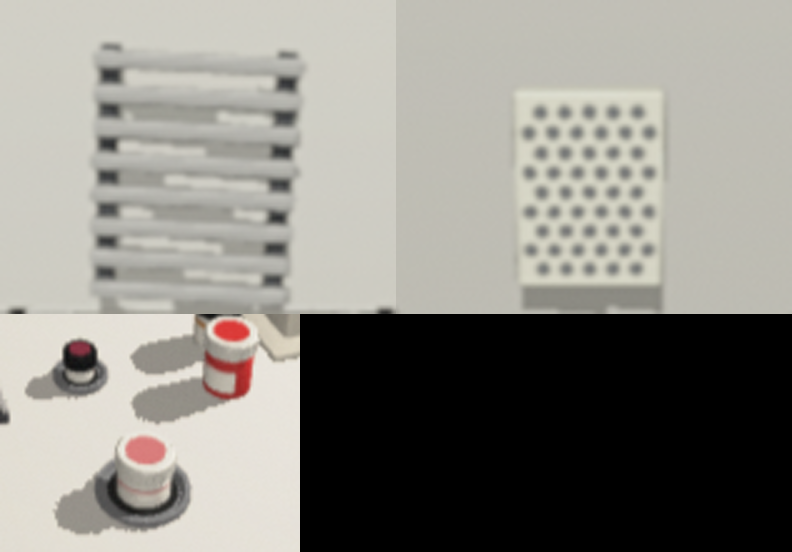

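Both jars stand upright in their stands. Grate corners in the crop: (96,49), (304,59), (287,303), (92,303). Tray corners: (118,90), (268,90), (265,284), (122,284).

```bash
python3 - <<'E'
from h import *
for n,z,P in(("pics/g1",14,[(96,49),(304,59),(287,303),(92,303)]),("pics/w13",12,[(118,90),(268,90),(265,284),(122,284)])):
    Q=np.array([px2w(n,(x+.5)/3.3-.5+195,(y+.5)/3.3-.5+130,z)[:2] for x,y in P]); a=Q[0]+Q[1]-Q[2]-Q[3]; b=Q[1]+Q[2]-Q[0]-Q[3]
    print(n,Q.round(1).tolist(),Q.mean(0),np.degrees(np.arctan2(a[1],a[0])),np.degrees(np.arctan2(b[1],b[0])),np.linalg.norm(a)/2,np.linalg.norm(b)/2)
E
```

```text
pics/g1 [[467.4, -203.1], [464.5, -261.9], [390.3, -258.8], [390.3, -199.5]] [ 428.12449148 -230.81929263] -2.483262786541773 -91.38893312772127 75.6998217917084 59.07635807201241
pics/w13 [[557.8, -81.0], [557.7, -124.1], [498.2, -124.2], [498.3, -80.7]] [ 527.98995342 -102.4929376 ] -0.07849740587852085 -90.0773797308476 59.504514933740275 43.25187250648294
```

```bash
python3 -m handwheel '[[70,[-1.5,-1.7,20],0],[70,[0,0,30],0],[70,[0,0,30],0],[65,[0,0,20],0],[60,[0,0,15],0],[58,[0,0,8],0],[56,[0,0,3],0],[54,[0,0,0],0],[53,[0,0,0],0],[52,[0,0,0],0]]'; python3 -m handwheel '[[51,[0,0,1],0],[50,[0,0,1],0],[49,[0,0,0],0],[49,[0,0,0],0]]'
python3 - <<'E'
from h import *
print(pose().round(2)); w=cam("wrist"); save("pics/w14",w)
g=w["frame"].astype(int)
for r in(235,250): print(" ".join(str(x) for x in g[r,196:320:2].max(1)))
E
```

```text
clock: 26.55
position: [528.8, -102.1, 5.5]
tcp_rot: [0.0, 1.0, -0.0, 0.001]
wrist_force: [0.9, -0.2, 0.1]
finger_gap: 0.553
grip_force: 0.0
clock: 26.95
position: [528.5, -101.9, 2.8]
tcp_rot: [0.0, 1.0, -0.0, -0.0]
wrist_force: [0.2, -0.4, -0.3]
finger_gap: 0.516
grip_force: 0.0
[[   1.     -0.     -0.    528.52]
 [  -0.     -1.     -0.   -101.94]
 [  -0.      0.     -1.      2.82]
 [   0.      0.      0.      1.  ]]
180 115 27 20 22 23 22 34 18 63 134 170 202 190 146 135 167 201 207 195 151 131 151 199 207 200 155 133 152 195 207 201 162 134 145 193 207 203 166 134 135 178 206 207 181 136 135 175 202 188 156 46 25 31 21 22 21 20 46 142 183 183
24 22 18 21 34 28 19 19 21 34 121 176 199 206 206 207 197 160 139 157 200 207 202 168 139 154 196 207 202 168 144 154 195 207 206 174 142 153 193 207 204 173 143 154 193 206 206 205 201 172 129 22 15 19 22 32 26 18 23 20 22 22
```

```bash
python3 -m handwheel '[[47,[0,0,0.5],0],[45,[0,0,0],0],[43,[0,0,0],0],[41,[0,0,0],0],[39,[0,0,0],0],[38,[0,0,0],0],[38,[0,0,0],0],[38,[0,0,-3],0],[38,[0,0,-7],0],[38,[0,0,-25],0],[38,[0,0,-40],0],[38,[0,0,0],0]]'; python3 -m handwheel '[[38,[-10,13,0],0],[38,[-24,31,0],0],[38,[-24,31,0],0],[38,[-24,31,0],0],[38,[-14,18,0],0],[38,[-4,5,0],0],[38,[0,0,0],0.04],[38,[0,0,0],0],[38,[0,0,0],0]]'
python3 - <<'E'
from h import *
T=pose();print(T.round(3)); w=cam("wrist"); save("pics/w15",w)
E
```

```text
clock: 28.2
position: [530.4, -102.4, 81.7]
tcp_rot: [0.001, 1.0, -0.0, 0.003]
wrist_force: [-0.1, 1.2, -1.0]
finger_gap: 0.457
grip_force: 30.0
clock: 29.1
position: [428.4, -230.5, 77.0]
tcp_rot: [-0.0, 1.0, -0.019, -0.0]
wrist_force: [0.1, -0.1, -0.9]
finger_gap: 0.461
grip_force: 30.0
[[ 9.99000e-01 -3.90000e-02 -1.00000e-03  4.28389e+02]
 [-3.90000e-02 -9.99000e-01  0.00000e+00 -2.30549e+02]
 [-1.00000e-03 -0.00000e+00 -1.00000e+00  7.69710e+01]
 [ 0.00000e+00  0.00000e+00  0.00000e+00  1.00000e+00]]
```

```bash
python3 -m handwheel '[[38,[0.2,0.7,15],0],[38,[0,0,20],0],[38,[0,0,12],0],[38,[0,0,6],0],[38,[0,0,3],0],[38,[0,0,0],0],[38,[0,0,0],0],[38,[0,0,0],0]]'; python3 -m handwheel '[[38,[0,0,1.5],0],[38,[0,0,0],0],[38,[0,0,0],0]]'
python3 - <<'E'
from h import *
T=pose();print(T.round(3)); w=cam("wrist"); save("pics/w16",w)
g=w["frame"].astype(int)
for r in(215,222,230,240): print(r," ".join(str(x) for x in g[r,192:322:2].max(1)))
for c in(235,256,278): print(c," ".join(str(x) for x in g[150:230:1,c].max(1)))
E
```

```text
clock: 29.95
position: [428.9, -231.8, 21.8]
tcp_rot: [0.0, 1.0, -0.02, 0.0]
wrist_force: [-0.0, -0.6, -1.1]
finger_gap: 0.464
grip_force: 30.0
clock: 30.25
position: [428.7, -231.7, 19.9]
tcp_rot: [0.0, 1.0, -0.02, 0.0]
wrist_force: [-0.5, 0.4, -1.5]
finger_gap: 0.463
grip_force: 30.0
[[ 9.99000e-01 -4.00000e-02  0.00000e+00  4.28681e+02]
 [-4.00000e-02 -9.99000e-01 -0.00000e+00 -2.31656e+02]
 [ 0.00000e+00  0.00000e+00 -1.00000e+00  1.98950e+01]
 [ 0.00000e+00  0.00000e+00  0.00000e+00  1.00000e+00]]
215 183 184 183 184 184 184 179 156 136 124 121 121 147 206 204 167 153 172 206 212 210 187 156 160 199 211 211 195 163 155 187 209 211 205 169 152 175 208 212 209 185 157 164 199 211 211 188 157 157 191 210 193 141 142 148 158 183 183 183 184 183 183 183 182 183
222 183 184 183 183 183 184 182 167 132 121 102 95 138 203 210 189 170 184 209 212 212 201 175 179 204 211 211 203 175 174 198 211 211 209 189 170 193 209 211 210 189 170 183 207 212 211 201 175 179 203 210 181 85 71 159 183 183 182 182 183 182 183 183 183 183
230 183 183 183 182 182 183 181 129 90 36 23 18 84 193 211 210 210 
[... 706 characters left out ...]
 122 120 122 130 155 189 207 211 209 203 196 189 188
256 186 186 186 185 185 185 185 186 185 184 185 184 185 185 185 185 185 184 185 185 185 185 185 185 182 171 163 168 166 160 155 154 152 146 149 173 185 185 184 184 176 157 162 184 193 194 197 208 221 222 216 212 210 206 182 146 123 121 123 122 120 138 174 202 211 211 211 211 212 211 210 211 211 208 193 155 126 120 122 121
278 186 186 186 185 186 185 185 185 184 185 185 185 184 186 185 185 184 185 185 185 185 185 185 185 185 178 164 167 165 160 155 154 153 144 147 173 184 185 184 184 184 178 174 183 192 194 196 206 220 221 215 211 210 211 206 188 162 143 133 135 150 178 202 210 209 199 181 163 156 159 173 194 207 212 206 185 153 132 126 126
```

```bash
python3 - <<'E'
from h import *
T=pose(); n="pics/w16"
f=lambda u,v,z:(T[:3,:3].T@(px2w(n,u,v,z)-T[:3,3]))[:2].round(1)
print("front grate",f(256,174.7,14),"tray",f(256,197.3,29.6),f(256,193,17.6))
print("grate l/r",f(206,215,14),f(303,215,14),f(206.5,222,14),f(300,222,14),"tray",f(217,215,29.6),f(295.5,215,29.6),f(217,222,29.6),f(294.5,222,29.6))
E
```

```text
front grate [38.1  0.5] tray [29.1  0.5] [27.9  0.5]
grate l/r [ 12.8 -30. ] [12.8 29.2] [  8.2 -29.9] [ 8.2 27.6] tray [ 18.7 -21.2] [18.7 22.5] [ 14.5 -21.4] [14.6 22.1]
```

```bash
python3 -m handwheel '[[38,[0.8,-0.8,1],0],[38,[0,0,1],0],[38,[0,0,0],0],[38,[0,0,0],0]]'; python3 -m handwheel '[[38,[0,0,0.7],0],[38,[0,0,0],0],[38,[0,0,0],0]]'; python3 -m handwheel '[[38,[0,0,0.5],0],[38,[0,0,0],0],[38,[0,0,0],0]]'; python3 -m handwheel '[[38,[0,0,0.4],0],[38,[0,0,0],0],[38,[0,0,0],0]]'
```

```text
clock: 30.7
position: [429.4, -230.8, 17.7]
tcp_rot: [-0.0, 1.0, -0.02, -0.0]
wrist_force: [-0.1, 0.7, -1.4]
finger_gap: 0.456
grip_force: 30.0
clock: 31.0
position: [429.5, -230.9, 17.1]
tcp_rot: [0.0, 1.0, -0.02, -0.0]
wrist_force: [-0.1, -0.4, -0.6]
finger_gap: 0.458
grip_force: 30.0
clock: 31.3
position: [429.5, -230.9, 16.6]
tcp_rot: [0.0, 1.0, -0.02, 0.0]
wrist_force: [0.3, -0.4, -0.7]
finger_gap: 0.458
grip_force: 30.0
clock: 31.6
position: [429.5, -230.9, 16.3]
tcp_rot: [0.0, 1.0, -0.02, 0.0]
wrist_force: [-0.6, 0.7, 1.1]
finger_gap: 0.459
grip_force: 30.0
```

```bash
python3 -m handwheel '[[38,[0,0,0.3],0],[38,[0,0,0],0],[38,[0,0,0],0]]'; python3 -m handwheel '[[48,[0,0,-0.2],0],[50,[0,0,0],0],[54,[0,0,0],0],[58,[0,0,0],0],[60,[0,0,-5],0],[65,[0,0,-25],0],[65,[0,0,-40],0],[65,[0,0,-40],0],[65,[0,0,0],0],[65,[0,0,0],0],[65,[0,0,0],0]]'
python3 - <<'E'
from h import *
T=pose();print(T.round(3)[:3,3]); w=cam("wrist"); save("pics/w17",w); s=cam("side"); save("pics/s17",s)
g=w["frame"].astype(int)
for c in(235,256,275): print(c," ".join(str(x) for x in g[130:226,c].max(1)))
for r in(170,200): print(r," ".join(str(x) for x in g[r,205:305].max(1)))
E
```

```text
clock: 31.9
position: [429.5, -230.9, 16.3]
tcp_rot: [0.0, 1.0, -0.02, 0.0]
wrist_force: [-0.4, -0.0, 5.6]
finger_gap: 0.46
grip_force: 30.0
clock: 33.0
position: [429.1, -230.6, 125.4]
tcp_rot: [-0.0, 1.0, -0.02, -0.001]
wrist_force: [0.3, 0.1, -1.0]
finger_gap: 0.683
grip_force: 0.0
[ 429.083 -230.57   125.42 ]
235 205 205 204 205 205 205 205 205 205 205 204 205 204 204 204 204 205 205 200 188 181 178 172 164 169 194 204 207 212 224 238 236 232 231 230 231 230 231 231 231 221 193 165 158 175 204 226 231 231 231 230 231 230 222 202 180 173 188 211 226 231 230 230 230 231 229 219 196 178 181 204 222 230 231 231 231 231 230 224 207 191 190 205 222 230 231 230 230 230 230 231 221 184 147 151 177
256 205 204 205 206 205 204 205 205 204 205 204 204 204 204 204 205 205 205 199 187 182 179 174 163 166 192 204 206 210 223 237 236 232 220 188 150 136 140 170 210 227 229 226 223 228 231 224 195 158 136 139 170 210 227 229 225 223 228 231 221 186 147 135 147 185 220 230 225 221 224 229 224 203 165 138 140 166 205 225 228 225 222 227 228 212 174 140 137 161 200 224 221 181 132 125 138
275 204 2
[... 486 characters left out ...]
 176 213 229 227 221 214 213 219 225 227 226 223 220 214 214 221 225 228 228 223 214 210 213 220 225 227 228 223 215 210 212 219 225 228 227 222 214 212 218 223 226 227 224 219 213 213 221 227 225 205 169 138 133 136 145 168 191 201 204 203 203 203 203 203 203 203 203 203 203 203 203 203 203 203
200 202 202 203 202 202 202 202 202 202 202 202 202 203 202 203 203 202 202 202 198 187 164 146 145 142 142 137 165 207 218 204 179 171 183 207 225 229 220 197 176 173 193 218 229 225 206 184 173 180 200 221 229 221 202 178 170 183 207 224 227 213 190 172 174 197 218 229 224 204 179 170 183 207 222 213 167 117 109 110 119 146 172 194 201 202 202 201 201 202 202 202 202 202 201 201 202 201 202 201 201
```

```bash
python3 - <<'E'
from h import *
T=pose(); n="pics/w17"
f=lambda u,v,z:(T[:3,:3].T@(px2w(n,u,v,z)-T[:3,3]))[:2].round(1)
print("grate",f(256,149,14),f(224.7,170,14),f(286.5,170,14),f(226,200,14),f(285,200,14))
print("tray",f(256,158.7,26),f(256,222,26),f(231.5,170,26),f(280.3,170,26),f(232.2,200,26),f(279.8,200,26))
# dish & cast unmoved?
a=cv2.imread("pics/side0.png").astype(int);b=cv2.imread("pics/s17.png").astype(int)
for nm,(x0,x1,y0,y1) in {"dish":(188,222,208,232),"cast":(218,248,173,194)}.items(): print(nm,abs(a-b)[y0:y1,x0:x1].mean())
t=imaging.camera("side")["frame"]; print(st()["grip_force"])
E
```

```text
grate [37.   0.6] [ 17.4 -28.7] [17.4 29.1] [-12.1 -28.3] [-12.1  28.5]
tray [30.3  0.6] [-30.    0.6] [ 20.  -21.3] [20.1 22.3] [ -8.2 -21.3] [-8.2 22.5]
dish 43.38970588235294
cast 137.6074074074074
0.0
```

Tray is centred on the grate within about 1 mm. I'll back the arm away and check that the dish and cast are untouched.

```bash
python3 -m handwheel '[[65,[-10,35,-8],0],[65,[-20,40,-8],0],[65,[-20,40,-8],0],[65,[-20,40,-8],0],[65,[-20,40,-8],0],[65,[-20,40,-8],0],[65,[-20,40,-8],0],[65,[-20,40,-8],0],[65,[0,20,0],0],[65,[0,0,0],0],[65,[0,0,0],0],[65,[0,0,0],0]]'
python3 - <<'E'
from h import *
s=cam("side"); save("pics/s18",s); t=cam("top"); save("pics/t18",t)
for p,q in(("side0","s18"),("top0","t18")):
    a=cv2.imread(f"pics/{p}.png").astype(int);b=cv2.imread(f"pics/{q}.png").astype(int)
    R={"dish":(188,222,208,232),"cast":(218,248,173,194)} if p=="side0" else {"dish":(212,243,226,260),"cast":(147,183,182,215)}
    for nm,(x0,x1,y0,y1) in R.items(): print(p,nm,abs(a-b)[y0:y1,x0:x1].mean())
hsv=cv2.cvtColor(t["frame"],cv2.COLOR_BGR2HSV)
for nm,lo,hi in(("wax",(3,60,120),(18,160,255)),("slab",(45,80,30),(90,255,255))):
    k,l,st_,c=cv2.connectedComponentsWithStats(cv2.inRange(hsv,lo,hi)[200:265,130:200]); i=1+np.argmax(st_[1:,4]); print(nm,st_[i],c[i])
E
```

```text
clock: 34.35
position: [266.5, -558.4, 189.5]
tcp_rot: [-0.001, 1.0, -0.02, -0.0]
wrist_force: [0.5, -0.1, -0.3]
finger_gap: 0.681
grip_force: 0.0
side0 dish 22.473039215686274
side0 cast 26.775661375661375
top0 dish 4.030044275774826
top0 cast 1.3035914702581368
wax [ 22  32   9  23 188] [25.94148936 42.61702128]
slab [ 15  26  24  34 433] [26.98614319 42.8960739 ]
```

```bash
python3 -c "
from cell import workorder; print(workorder.sign_off())"
```

```text
the job is handed in; nothing more can be done
None
```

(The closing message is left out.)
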